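# Slide the bread trays under the glass display bridges

### The job

Slide both bread trays, pulls facing out, under the glass shelves of the two display bridges until they are fully home against the back rails: the tray with the tall loaf under the high bridge, the tray with the two flat poppy-seed rolls under the low one. The bread stays in its tray and is not touched by the gripper, nothing else on the counter is disturbed, and the glass bridges are not knocked.

Things in the scene. Friction and masses are not known exactly. Their poses are not given: they have to be found in the camera images.
- loaf_tray: Rigid oak tray, 150 long (x) x 120 wide (y), walls 8 thick and 30 high, about 0.3 kg, slides on the counter. Origin: centre of its underside; +x points to its rear, the end that goes in first. A dark wooden pull 20 wide, z 14 to 36, sticks out 36 mm from the front wall (x -75 to -111). Holds the tall loaf, loose; top 80 mm above the counter.
- roll_tray: Rigid oak tray, 150 long (x) x 120 wide (y), walls 8 thick and 30 high, about 0.3 kg, slides on the counter. Origin: centre of its underside; +x points to its rear, the end that goes in first. A dark wooden pull 20 wide, z 14 to 36, sticks out 36 mm from the front wall (x -75 to -111). Holds the two flat rolls, loose; tops 55 mm above the counter.
- loaf_tray_pull (a point): Middle of the loaf tray's pull, where to grip it: 101 mm ahead of the tray's centre (own -x), 26 mm above the counter; axes as the tray's.
- roll_tray_pull (a point): Middle of the roll tray's pull, where to grip it: 101 mm ahead of the tray's centre (own -x), 26 mm above the counter; axes as the tray's.
- loaf: Brown milk loaf with three humps, 120 long (x) x 86 wide x 72 high, about 0.25 kg, loose in loaf_tray. Origin: centre of its underside.
- roll_a: Dark poppy-seed roll, 116 long (x) x 48 wide x 47 high, about 0.1 kg, loose in roll_tray. Origin: centre of its underside.
- roll_b: Second poppy-seed roll, as roll_a, beside it in roll_tray.
- low_bridge: The lower one, for the roll tray. Fixed bridge, open in front, no floor. Origin: on the counter, mid-bay; +x points inwards. Oak cheeks 12 thick (x -90 to 90) leave a bay 140 wide. Back rail 22 high, its face at x = 75: a tray fully home has its origin at x = 0. Clearance 64.
- high_bridge: The higher one, for the loaf tray. Fixed bridge, open in front, no floor. Origin: on the counter, mid-bay; +x points inwards. Oak cheeks 12 thick (x -90 to 90) leave a bay 140 wide. Back rail 22 high, its face at x = 75: a tray fully home has its origin at x = 0. Clearance 90.
- low_bridge_edge (a point): Middle of the front lower edge of this bridge's glass shelf, at x = -95 of the bridge, 64 mm above the counter = the clearance. Glass 6 thick, 164 wide, reaching back 185; a ticket rail 4 thick stands on this edge up to 102 mm above the counter; buns on the glass (x 25 to 75 of the bridge) up to 108 mm.
- high_bridge_edge (a point): Middle of the front lower edge of this bridge's glass shelf, at x = -95 of the bridge, 90 mm above the counter = the clearance. Glass 6 thick, 164 wide, reaching back 185; a ticket rail 4 thick stands on this edge up to 128 mm above the counter; buns on the glass (x 25 to 75 of the bridge) up to 134 mm.
- cookie_jar: Bystander: amber glass jar, 72 across, 125 high. Origin: centre of its underside.
- syrup_bottle: Bystander: green bottle, 64 across, 190 high. Origin: centre of its underside.
- creamer: Bystander: small white creamer cup, 44 across, 40 high, at the gap between the bridges. Origin: centre of its underside.
- tongs: Bystander: steel tongs lying flat, 250 long (own x, -117 to 130) x 54 wide, 18 high. Origin: near their middle, on the counter.
- mug: Bystander: blue mug, 80 across, 90 high, and a handle 30 more on its own +y side. Origin: centre of its underside.
- tea_tin: Bystander: green square tin, 80 x 80 x 110 high. Origin: centre of its underside.

How it is judged (in metres and radians):
At the end, for the whole second after the job is handed in: The loaf tray stands flat under the high bridge and the roll tray under the low bridge, each pull side out and fully home: its rear within about 6 mm of the back rail; the loaf and both rolls lie flat in their own trays; all at rest (x of loaf_tray in the frame of high_bridge between -0.006 and 0.006 m and y of loaf_tray in the frame of high_bridge between -0.014 and 0.014 m and z of loaf_tray in the frame of high_bridge below 0.004 m and angle between each of loaf_tray, roll_tray's own z axis and vertical below 0.05 rad and x of loaf_tray_pull in the frame of high_bridge below -0.09 m and linear speed of each of loaf_tray, roll_tray below 0.01 m/s and z of loaf in the frame of loaf_tray between 0 and 0.016 m and horizontal distance between loaf and loaf_tray below 0.045 m and angle between each of loaf, roll_a, roll_b's own z axis and vertical below 0.2 rad and linear speed of each of loaf, roll_a, roll_b below 0.02 m/s and x of roll_tray in the frame of low_bridge between -0.006 and 0.006 m and y of roll_tray in the frame of low_bridge between -0.014 and 0.014 m and z of roll_tray in the frame of low_bridge below 0.004 m and x of roll_tray_pull in the frame of low_bridge below -0.09 m and z of roll_a in the frame of roll_tray between 0 and 0.016 m and horizontal distance between each of roll_a, roll_b and roll_tray below 0.045 m and z of roll_b in the frame of roll_tray between 0 and 0.016 m); the robot touches nothing.
It fails at once if a bystander is shoved more than 15 mm or tipped (distance of any of cookie_jar, syrup_bottle, creamer, tongs, mug, tea_tin from where it was at the start of the episode above 0.015 m or angle between any of cookie_jar, syrup_bottle, creamer, tongs, mug, tea_tin's own z axis and vertical above 0.3 rad).
It fails at once if the gripper touches the bread (contact force between any of the arm, the fingers and loaf above 0.5 N or contact force between any of the arm, the fingers and roll_a above 0.5 N or contact force between any of the arm, the fingers and roll_b above 0.5 N).
It fails at once if bread falls out of its tray (horizontal distance between loaf and loaf_tray above 0.06 m or horizontal distance between any of roll_a, roll_b and roll_tray above 0.06 m).
It fails at once if the robot knocks a glass bridge with more than 10 N (contact force between any of the arm, the fingers and low_bridge above 10 N or contact force between any of the arm, the fingers and high_bridge above 10 N).
It also fails if it takes over 72 s, if anything falls off the work surface, if the arm or the gripper's body presses on something with over 40 N, if the wrist force passes 120 N, or if a joint passes its speed limit or range.

### The arm

A 6-joint arm with a two-finger parallel gripper is mounted at the origin on the work surface. World frame = base frame: x ahead of the robot, y to its left, z up, the work surface at z = 0. Lengths are in m, angles in degrees, forces in N, time in s.
With the tool pointing down it reaches from about 0.4 to 0.825 m from the base axis. Payload 7 kg.
Tool frame: the origin (TCP) lies between the finger pads; the fingertips stand 25 mm ahead of it and the grasp point (between the pads) lies 6 mm ahead of it; z points along the fingers, y is the line along which they close (so a half turn about z gives the same grasp; the last joint's range is limited). The gripper opens to 88 mm and grips with 3 to 60 N. Pads are 19 mm wide; open, the fingers measure 130 mm over their backs; the gripper's body (78 mm by 193 mm) begins 47 mm behind the grasp point.
Start: joints at [-54.54, 20.546, 0.682, 0, -70.136, -16.507], TCP at [0.219, -0.638, 0.252] pointing down, gripper open.
Joint ranges: [-176.03, 176.03], [-82.01, 121.73], [-58.28, 71.71], [-173.87, 95.51], [-174.79, -0.11], [-173.66, 173.66]. Speed limits (degrees/s): [136.94, 136.94, 172.46, 180, 180, 180].

### API

Orientations are given as [roll, pitch, yaw] about the fixed x, y, z axes, in that order (R = Rz(yaw) Ry(pitch) Rx(roll)).
In Python, from plant import ctrl gives the robot as it stands.
- The arm moves only by the tool drive_effector, called after ">>>" as name(argument=value, ...) on one line, values as JSON. Schema: {"type":"object","properties":{"offsets":{"type":"array","items":{"type":"number"},"minItems":5,"maxItems":40},"only":{"type":"string"},"quiet":{"type":"boolean"},"lines":{"type":"string"}},"required":["offsets"],"additionalProperties":false}. offsets is one flat list of numbers that holds 1 to 8 rows one after another, with no inner brackets; each row has 5 numbers: dx, dy, dz in units of 50 mm, then a turn about the tool's z in degrees, then the finger opening in m; each row is the pose to reach, as a shift and turn from the pose commanded when the call began, along the tool's axes at that moment; what a row does not reach only later rows make up. A row lasts 1/8 s, in which the tool goes at most 0.0625 m and 10.7 degrees, less where a joint would pass 70% of its speed; a pose out of reach is approached as far as the arm can. The fingers move at their own pace and stop on an object; the grip force is fixed at half the most. Time passes only in rows, so rows that do not move let the fingers close. The tool returns the time, the measured TCP pose, the force, the opening and the grip force at its end. only (a regular expression) keeps the lines of the reply that match it, lines (a string "A,B") keeps lines A to B, and quiet returns only ok. Input that does not fit is refused with a message, and nothing moves.
- ctrl.get_obs(): the state, without advancing time (a new reading comes with each control period).
- ctrl.snapshot(name): name is "side" or "top" or "wrist"; returns a dict with "frame" (400x640x3 uint8, red, green, blue), "z_map" (400x640 float32, m along the optical axis (not along the pixel's ray), 0 where there is no reading), "fovy" (degrees; the focal length in pixels is half the picture's height over the tangent of half this angle, whatever the lens; pixels are square), "cx", "cy" (the principal point, pixels), "R" (3x3) and "t" (3): a world point X has camera coordinates R X + t; the wrist camera has in their place "T_tool_cam" (4x4, takes a point from camera to tool coordinates, whose origin is the TCP and whose axes are the flange's). Camera axes: x right, y down, z forward; pixel columns grow to the right and rows downward; lengths in m; the calibration is good to about 2 mm. A picture is of the moment at which its call begins: read the wrist's pose just before it.
- ctrl.close_job(): hands the job in; it is judged then, once.
The state is a dict: "clock": time; "joint_pos": joint angles; "qvel": joint speeds; "tau": joint torques, N m; "tool_pos": TCP position; "orientation": TCP orientation; "force": force on the tool from outside, world axes, zero at the start; "moment": the same for the moment, N m; "opening": finger opening in m; "gripper_force": force on a finger pad.
Only numpy, scipy, OpenCV 4.12 (cv2) and the standard library are available. Lean on these libraries where they do the work, as an engineer would, in place of code of your own. Each camera call takes 0.05 s, during which the arm holds its last target. There are 200 camera calls.

## Working session

There is one attempt and no reset: what is moved stays moved. The work goes in short steps, Python scripts to look and compute and a tool call to move; the robot and the scene stay as the last step left them, time stands still between calls to the robot, and variables do not carry over. Pictures are saved under pics/ and viewed, at most 10 in all, crops included, and the job is handed in when it is done.

```bash
ls; mkdir -p pics; python3 - <<'E'
from plant import ctrl
import cv2,numpy as np
for n in ("top","side"):
    s=ctrl.snapshot(n); cv2.imwrite(f"pics/{n}0.png",s["frame"][:,:,::-1]); np.savez(f"pics/{n}0.npz",**s)
    print(n,s["fovy"],s["cx"],s["cy"],s["R"],s["t"],(s["z_map"]>0).mean())
print(ctrl.get_obs())
E
```

```text
pics
plant.py
top 43.27520433216896 321.7047022713935 202.08817595954324 [[ 7.84907252e-04 -9.99840507e-01 -1.78422303e-02]
 [-9.91284227e-01  1.57256303e-03 -1.31731200e-01]
 [ 1.31738247e-01  1.77901182e-02 -9.91124889e-01]] [0.01580556 0.58937886 1.48670501] 0.99598828125
side 56.743460411899505 320.3492679754384 197.26998800810836 [[-0.94479823 -0.32734224 -0.01426077]
 [-0.18102006  0.55776165 -0.81002079]
 [ 0.27310813 -0.76272472 -0.58622772]] [0.55153848 0.18925751 0.99179424] 0.9959921875
{'clock': 0.1, 'joint_pos': array([-5.45420094e+01,  2.05875331e+01,  6.37265423e-01, -1.99311722e-02,
       -7.01379279e+01, -1.65073178e+01]), 'qvel': array([ 1.54906955e-02, -5.22882324e-02,  1.73789967e-01,  5.83938929e-02,
       -8.93012770e-02,  1.30373198e-04]), 'tau': array([-1.22962847e-03, -5.84163380e+01,  2.93754154e+01,  7.01558679e+00,
        1.01915500e-02, -6.80142057e-05]), 'tool_pos': array([ 0.21905334, -0.63800839,  0.25069384]), 'orientation': array([ 1.79910115e+02, -7.09710131e-03, -1.61056108e+02]), 'force': array([-0.54973183,  0.12997197,  0.39347627]), 'moment': array([ 0.01544783, -0.0633251 , -0.02823259]), 'gripper_force': 0.0, 'opening': 0.08768178936820294}
```
View pics/top0.png

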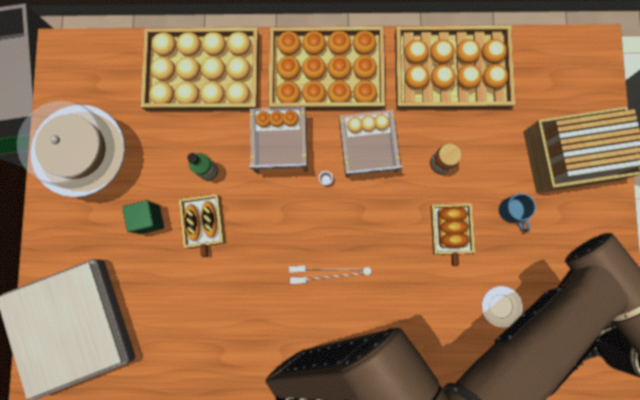

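View pics/side0.png

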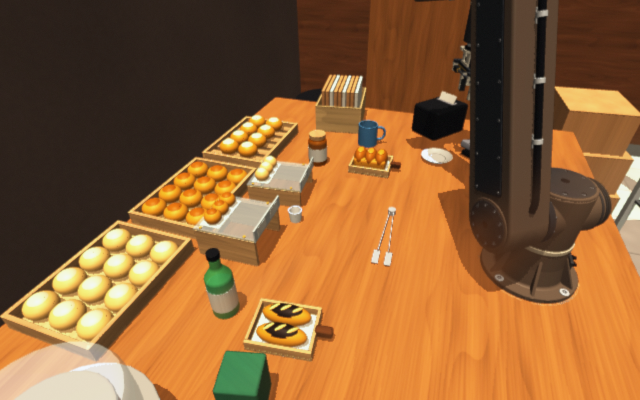

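The top view shows the roll tray at about (202,222) and the loaf tray at (453,230), both with pulls toward the robot. The bridges are at (278,138) and (370,142), the creamer at (326,179) and the tongs at (330,273). The trays have to cross sides if the left bridge is the high one. I'll measure from depth.

```bash
cat > h.py <<'E'
import numpy as np,cv2
def cloud(s):
    z=s["z_map"]; f=200/np.tan(np.radians(s["fovy"])/2)
    v,u=np.mgrid[0:400,0:640]
    c=np.stack([(u-s["cx"])/f*z,(v-s["cy"])/f*z,z],-1)
    return (c-s["t"])@s["R"]          # R^T (c-t)
def ray(s,px,h):
    f=200/np.tan(np.radians(s["fovy"])/2); px=np.atleast_2d(px)
    d=np.c_[(px[:,0]-s["cx"])/f,(px[:,1]-s["cy"])/f,np.ones(len(px))]@s["R"]; o=-s["R"].T@s["t"]
    return o+d*((h-o[2])/d[:,2])[:,None]
E
python3 - <<'E'
from h import *
s=dict(np.load("pics/top0.npz")); P=cloud(s)
for n,(u,v) in dict(tableA=(330,240),tableB=(100,190),tableC=(480,190),glassL=(278,150),railL=(278,168),glassR=(370,155)).items(): print(n,(u,v),P[v,u].round(4))
for n,(u0,u1,v0,v1) in dict(left=(240,315,100,180),right=(330,410,100,185),roll=(170,235,190,262),loaf=(425,485,195,270),jar=(425,468,135,180),bottle=(180,225,145,188),creamer=(315,335,168,190),tin=(118,165,195,240),mug=(495,540,190,235),tongs=(283,380,262,287)).items():
    Q=P[v0:v1,u0:u1].reshape(-1,3); Q=Q[Q[:,2]>0.008]
    print(n,'z pct',np.percentile(Q[:,2],[10,30,50,70,90,99]).round(3),'x',np.percentile(Q[:,0],[1,99]).round(3),'y',np.percentile(Q[:,1],[1,99]).round(3))
a=s["frame"][:,:,::-1]; c=cv2.resize(a[95:275,165:495],None,fx=2.4,fy=2.4,interpolation=cv2.INTER_CUBIC)
cv2.imwrite("pics/crop1.png",c)
E
```

```text
tableA (330, 240) [ 0.4767 -0.0093  0.0047]
tableB (100, 190) [ 6.341e-01  7.128e-01 -7.000e-04]
tableC (480, 190) [ 0.6311 -0.4731  0.0033]
glassL (278, 150) [0.7379 0.1442 0.094 ]
railL (278, 168) [0.6817 0.1425 0.1035]
glassR (370, 155) [ 0.7271 -0.1295  0.0713]
left z pct [0.044 0.094 0.096 0.099 0.127 0.138] x [0.68  0.912] y [0.043 0.261]
right z pct [0.039 0.067 0.07  0.073 0.101 0.112] x [0.666 0.911] y [-0.246 -0.012]
roll z pct [0.011 0.028 0.034 0.044 0.053 0.062] x [0.416 0.61 ] y [0.285 0.451]
loaf z pct [0.015 0.03  0.054 0.069 0.078 1.551] x [0.388 0.584] y [-0.439 -0.012]
jar z pct [0.04  0.092 0.121 0.124 0.128 0.132] x [0.679 0.75 ] y [-0.385 -0.317]
bottle z pct [0.031 0.093 0.123 0.137 0.189 1.551] x [0.388 0.738] y [-0.012  0.422]
creamer z pct [0.01  0.02  0.034 0.039 0.043 1.311] x [0.428 0.695] y [-0.016  0.037]
tin z pct [0.035 0.092 0.108 0.11  0.114 0.117] x [0.494 0.584] y [0.503 0.594]
mug z pct [0.012 0.032 0.056 0.075 0.09  1.551] x [0.388 0.624] y [-0.643 -0.012]
tongs z pct [0.009 0.011 0.014 0.017 0.021 1.551] x [0.347 0.398] y [-0.129  0.118]
```

View pics/crop1.png

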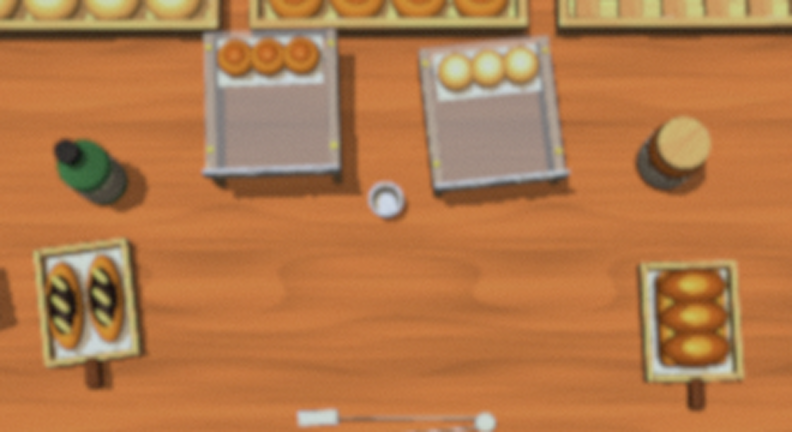

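The left bridge (orange buns, shelf at 96 mm) is the high one, and the right one (shelf at 70 mm) is low. Their front edges are at crop rows of about 175 and 185, and both are slightly yawed. Next I'll fit poses.

```bash
cat >> h.py <<'E'
def rect(Q):
    (cx,cy),(w,h),a=cv2.minAreaRect(Q[:,:2].astype(np.float32)*1000)
    if a>45: a-=90; w,h=h,w
    return np.array([cx,cy])/1000,(w,h),a   # w along ~x
def biggest(m):
    n,l,st,_=cv2.connectedComponentsWithStats(m.astype(np.uint8)); return l==1+np.argmax(st[1:,4])
E
python3 - <<'E'
from h import *
s=dict(np.load("pics/top0.npz")); P=cloud(s)
def roi(u0,u1,v0,v1):
    m=np.zeros((400,640),bool); m[v0:v1,u0:u1]=1; return m
hsv=cv2.cvtColor(s["frame"],cv2.COLOR_RGB2HSV)
for n,r,zg in (("high",(240,315,100,180),.096),("low",(330,410,100,185),.070)):
    m=biggest(roi(*r)&(P[...,2]>zg-.02)&(P[...,2]<zg+.06))
    c=max(cv2.findContours(m.astype(np.uint8),0,1)[0],key=cv2.contourArea)[:,0]
    q=P[m]; print(n,rect(q)[1:],end=' ')
    # ray-cast on the glass plane the rect of mask side edges; rail top for the front
    (R)=rect(ray(s,c,zg)); print('glass plane',R)
    R=rect(ray(s,c,zg+.032)); print('   rail-top plane',R)
    rail=m&(P[...,2]>zg+.012)&(P[...,0]<.72); q=P[rail]; 
    vx,vy,x0,y0=cv2.fitLine(q[:,:2].astype(np.float32),cv2.DIST_L2,0,.01,.01).ravel(); print('   rail line dir',np.degrees(np.arctan2(-vx*np.sign(vy),vy*np.sign(vy))),'mid',q[:,:2].mean(0), 'y',q[:,1].min(),q[:,1].max(),len(q))
for n,r in (("roll",(170,235,190,262)),("loaf",(425,485,195,270))):
    m=biggest(roi(*r)&(P[...,2]>.016)&(P[...,2]<.1))
    k=biggest(cv2.morphologyEx(m.astype(np.uint8),cv2.MORPH_OPEN,np.ones((15,15)))>0)
    c=max(cv2.findContours(k.astype(np.uint8),0,1)[0],key=cv2.contourArea)[:,0]
    print(n,'cloud',rect(P[k]),'ray',rect(ray(s,c,.03)))
    d=m&~cv2.dilate(k.astype(np.uint8),np.ones((3,3))).astype(bool)&(P[...,0]<.48); print('  pull',ray(s,np.argwhere(d)[:,::-1].mean(0),.036),d.sum())
for n,r,h in (("creamer",(315,335,168,190),.04),("jar",(425,468,135,180),.125)):
    m=roi(*r)&(P[...,2]>.03)&(P[...,2]<.2); print(n,rect(P[m])[:2])
print(s["R"].T@-s["t"])
E
```

```text
high ((188.8950958251953, 164.7882537841797), 1.8509882688522339) glass plane (array([0.77428888, 0.14759007]), (186.1324005126953, 168.44444274902344), 1.8862003087997437)
   rail-top plane (array([0.76580383, 0.14409064]), (182.0399627685547, 164.74095153808594), 1.886198878288269)
   rail line dir 1.8903 mid [0.68312842 0.14142063] y 0.06216437776418336 0.22399232934811153 174
low ((188.52276611328125, 164.36436462402344), 6.018899917602539) glass plane (array([ 0.76672925, -0.12918527]), (185.94554138183594, 168.39671325683594), 6.041524410247803)
   rail-top plane (array([ 0.7585564 , -0.12664479]), (181.92901611328125, 164.7592315673828), 6.041485786437988)
   rail line dir 6.063525 mid [ 0.67590708 -0.13707801] y -0.2187994850866739 -0.05634549016617894 154Traceback (most recent call last):
  File "<stdin>", line 17, in <module>
  File "h.py", line 16, in biggest
    n,l,st,_=cv2.connectedComponentsWithStats(m.astype(np.uint8)); return l==1+np.argmax(st[1:,4])
                                                                               ~~~~~~~~~^^^^^^^^^^
    return _wrapfunc(a, 'argmax', axis=axis, out=out, **kwds)
    return bound(*args, **kwds)
ValueError: attempt to get argmax of an empty sequence
```

```bash
cat >> h.py <<'E'
def roi(u0,u1,v0,v1):
    m=np.zeros((400,640),bool); m[v0:v1,u0:u1]=1; return m
def tray(s,r):
    P=cloud(s); m=biggest(roi(*r)&(P[...,2]>.016)&(P[...,2]<.1))
    c=max(cv2.findContours(m.astype(np.uint8),0,1)[0],key=cv2.contourArea)
    m=cv2.drawContours(np.zeros((400,640),np.uint8),[c],-1,1,-1)
    k=biggest(cv2.morphologyEx(m,cv2.MORPH_OPEN,np.ones((15,15)))>0)
    rim=k&(P[...,2]>.016)
    c=max(cv2.findContours(k.astype(np.uint8),0,1)[0],key=cv2.contourArea)[:,0]
    d=(m>0)&(cv2.dilate(k.astype(np.uint8),np.ones((3,3)))==0)
    return rect(P[rim]),rect(ray(s,c,.03)),ray(s,np.argwhere(d)[:,::-1].mean(0),.036)[0],int(d.sum())
E
python3 - <<'E'
from h import *
s=dict(np.load("pics/top0.npz")); P=cloud(s)
for n,r,zg in (("high",(240,315,100,180),.096),("low",(330,410,100,185),.070)):
    m=biggest(roi(*r)&(P[...,2]>zg-.02)&(P[...,2]<zg+.06))
    print(n,rect(P[m]))
for n,r in (("roll",(170,235,190,262)),("loaf",(425,485,195,270))): print(n,*tray(s,r),sep='\n  ')
for n,r,h in (("creamer",(315,335,168,190),.04),("jar",(425,468,135,180),.125)):
    m=roi(*r)&(P[...,2]>.03)&(P[...,2]<.2); print(n,rect(P[m])[:2])
E
```

```text
high (array([0.77458923, 0.14648891]), (188.8950958251953, 164.7882537841797), 1.8509882688522339)
low (array([ 0.76649963, -0.12787644]), (188.52276611328125, 164.36436462402344), 6.018899917602539)
roll
  (array([0.50767578, 0.21687321]), (166.17901611328125, 487.92034912109375), -8.766960144042969)
  (array([0.53373401, 0.38456635]), (150.63055419921875, 122.10650634765625), 7.549251079559326)
  [0.44077275 0.37004053 0.036     ]
  82
loaf
  (array([ 0.49142838, -0.22308908]), (157.3092803955078, 443.4996337890625), 6.446592807769775)
  (array([ 0.50878232, -0.37777151]), (144.79624938964844, 122.48068237304688), 0.01278090849518776)
  [ 0.41547825 -0.37939686  0.036     ]
  86
creamer (array([0.66314624, 0.00551781]), (39.861289978027344, 40.879302978515625))
jar (array([ 0.71361902, -0.35125726]), (68.57421112060547, 68.94384002685547))
```

```bash
cat >> h.py <<'E'
def go(*wps):
    """print tool-axis shift and turn from the present pose to each (x,y,z,yaw)"""
    from plant import ctrl
    from scipy.spatial.transform import Rotation as Ro
    o=ctrl.get_obs(); R=Ro.from_euler('xyz',o["orientation"],degrees=True).as_matrix()
    print('now',o["tool_pos"].round(4),o["orientation"].round(2),'t',o["clock"])
    for x,y,z,yaw in wps:
        d=R.T@(np.array([x,y,z])-o["tool_pos"]); t=(o["orientation"][2]-yaw+180)%360-180
        print((x,y,z,yaw),'->',d.round(4),'turn',round(t,2),'len',np.linalg.norm(d).round(3))
E
python3 - <<'E'
from h import *
from plant import ctrl
s=ctrl.snapshot("wrist"); print(s["T_tool_cam"].round(3),s["fovy"])
go((.5,-.2,.25,-172.4),(.434,.371,.25,-172.4))
E
```

```text
[[-0.    -0.97  -0.244  0.065]
 [ 1.    -0.001  0.002 -0.   ]
 [-0.002 -0.244  0.97  -0.133]
 [ 0.     0.     0.     1.   ]] 63.26091867407517
now [ 0.2191 -0.6381  0.2508] [ 1.7993e+02 -1.0000e-02 -1.6105e+02] t 0.15
(0.5, -0.2, 0.25, -172.4) -> [-0.4079  0.3232  0.0012] turn 11.35 len 0.52
(0.434, 0.371, 0.25, -172.4) -> [-0.5309  0.8847  0.0019] turn 11.35 len 1.032
```

The rows are not in the units I measure in: shifts go in units of 50 mm. I convert before sending: -0.408 m is -8.16, 0.323 m is 6.46.

>>> drive_effector(offsets=[-8.16, 6.46, 0, 11.35, 0.088, -8.16, 6.46, 0, 11.35, 0.088, -8.16, 6.46, 0, 11.35, 0.088, -8.16, 6.46, 0, 11.35, 0.088, -8.16, 6.46, 0, 11.35, 0.088, -8.16, 6.46, 0, 11.35, 0.088, -8.16, 6.46, 0, 11.35, 0.088, -8.16, 6.46, 0, 11.35, 0.088])

```text
clock: 1.15
tool_pos: [0.4891, -0.2168, 0.2517]
orientation: [-180.0, 0.0, -172.4]
force: [1.6, -0.8, -0.0]
opening: 0.0877
gripper_force: 0.0
```

```bash
python3 -c "
from h import *
go((.434,.371,.25,-172.4))"
```

```text
now [ 0.4891 -0.2168  0.2517] [-1.8000e+02  2.0000e-02 -1.7239e+02] t 1.15
(0.434, 0.371, 0.25, -172.4) -> [-0.0232  0.5899  0.0017] turn 0.01 len 0.59
```

To row units: 0.59 m is 11.8, -0.023 m is -0.46.

>>> drive_effector(offsets=[-0.46, 11.8, 0, 0, 0.088, -0.46, 11.8, 0, 0, 0.088, -0.46, 11.8, 0, 0, 0.088, -0.46, 11.8, 0, 0, 0.088, -0.46, 11.8, 0, 0, 0.088, -0.46, 11.8, 0, 0, 0.088, -0.46, 11.8, 0, 0, 0.088, -0.46, 11.8, 0, 0, 0.088], quiet=true)

```text
ok
```

>>> drive_effector(offsets=[0, 1.8, 0, 0, 0.088, 0, 1.8, 0, 0, 0.088, 0, 1.8, 0, 0, 0.088])

```text
clock: 2.52
tool_pos: [0.4292, 0.3696, 0.2507]
orientation: [-179.9, -0.1, -172.3]
force: [0.4, 0.1, 0.2]
opening: 0.0873
gripper_force: 0.0
```

```bash
python3 - <<'E'
from h import *
from plant import ctrl
go((.434,.371,.25,-172.4))
s=ctrl.snapshot("wrist"); o=ctrl.get_obs()
cv2.imwrite("pics/w1.png",s["frame"][:,:,::-1]); np.savez("pics/w1.npz",p=o["tool_pos"],e=o["orientation"],**s)
E
```

```text
now [0.4292 0.3696 0.2507] [-1.7994e+02 -5.0000e-02 -1.7228e+02] t 2.525
(0.434, 0.371, 0.25, -172.4) -> [-0.005   0.0007  0.0007] turn 0.12 len 0.005
```

View pics/w1.png

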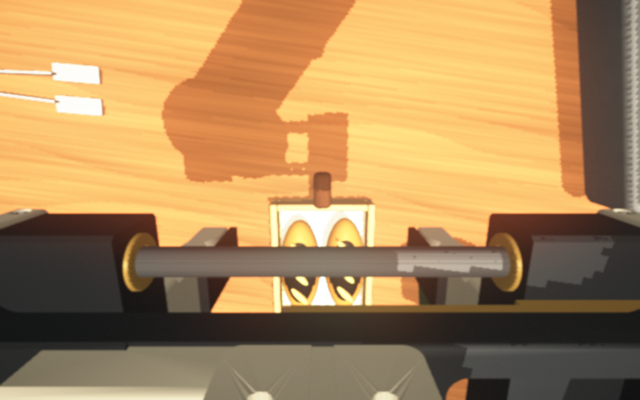

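The wrist picture shows the pull at about (322,173–206), between the open fingers. I'll ray-cast it.

```bash
cat >> h.py <<'E'
def wray(s,px,h):
    from scipy.spatial.transform import Rotation as Ro
    R=Ro.from_euler('xyz',s["e"],degrees=True).as_matrix()@s["T_tool_cam"][:3,:3]
    o=s["p"]+Ro.from_euler('xyz',s["e"],degrees=True).apply(s["T_tool_cam"][:3,3])
    return ray(dict(fovy=s["fovy"],cx=s["cx"],cy=s["cy"],R=R.T,t=-R.T@o),px,h)
def pull(s,box=(290,355,150,208)):
    u0,u1,v0,v1=box; hsv=cv2.cvtColor(s["frame"],cv2.COLOR_RGB2HSV)
    m=biggest(roi(*box)&(hsv[...,2]<150)&(hsv[...,0]<20)); q=np.argwhere(m)[:,::-1]
    return q.min(0),q.max(0),wray(s,[[q[:,0].mean(),q[:,1].min()],[q[:,0].mean(),q[:,1].max()],[q[:,0].min(),190],[q[:,0].max(),190]],.036)
E
python3 - <<'E'
from h import *
s=dict(np.load("pics/w1.npz")); print(*pull(s,(305,340,168,208)),sep='\n')
c=wray(s,[[271,200],[373,205],[283,212],[363,214]],.03); print(c)
go((.434,.371,.1,-172.4))
E
```

```text
[314 173]
[329 189]
[[0.42492862 0.36609064 0.036     ]
 [0.44255083 0.36842911 0.036     ]
 [0.44458273 0.36173542 0.036     ]
 [0.44239603 0.378065   0.036     ]]
[[0.46383688 0.31525305 0.03      ]
 [0.45435557 0.43007738 0.03      ]
 [0.47606549 0.33010775 0.03      ]
 [0.46634614 0.42060657 0.03      ]]
now [0.4293 0.3684 0.2509] [-1.7994e+02 -6.0000e-02 -1.7234e+02] t 2.575
(0.434, 0.371, 0.1, -172.4) -> [-0.0052  0.0021  0.1509] turn 0.06 len 0.151
```

To row units: 0.215 m is 4.3, 0.18 m is 3.6.

>>> drive_effector(offsets=[-0.04, 0.02, 1.2, 0, 0.088, -0.04, 0.02, 2.4, 0, 0.088, -0.04, 0.02, 3.6, 0, 0.088, -0.04, 0.02, 4.3, 0, 0.088, -0.04, 0.02, 4.3, 0, 0.088, -0.04, 0.02, 4.3, 0, 0, -0.04, 0.02, 4.3, 0, 0, -0.04, 0.02, 4.3, 0, 0])

```text
clock: 3.58
tool_pos: [0.432, 0.3702, 0.0381]
orientation: [179.9, 0.1, -172.4]
force: [-1.3, -0.3, 0.4]
opening: 0.0631
gripper_force: 0.0
```

>>> drive_effector(offsets=[0, 0, 0, 0, 0, 0, 0, 0, 0, 0])

```text
clock: 3.82
tool_pos: [0.4316, 0.3696, 0.0369]
orientation: [180.0, 0.0, -172.4]
force: [-0.3, 0.2, -0.7]
opening: 0.0436
gripper_force: 0.0
```

>>> drive_effector(offsets=[0, 0, 0, 0, 0, 0, 0, 0, 0, 0, 0, 0, 0, 0, 0])

```text
clock: 4.2
tool_pos: [0.4315, 0.3695, 0.0365]
orientation: [-180.0, -0.0, -172.4]
force: [-0.5, 0.4, 0.1]
opening: 0.0195
gripper_force: 30.0
```

```bash
python3 -c "
from h import *
go((.428,-.164,.037,-173.96))"
```

```text
now [0.4315 0.3695 0.0365] [-1.7999e+02 -1.0000e-02 -1.7239e+02] t 4.2
(0.428, -0.164, 0.037, -173.96) -> [ 7.410e-02 -5.283e-01 -4.000e-04] turn 1.57 len 0.534
```

>>> drive_effector(offsets=[0.02, -0.2, 0, 0, 0, 0.08, -0.6, 0, 0, 0, 0.16, -1.2, 0, 0, 0, 0.28, -2, 0, 0.5, 0, 0.4, -2.8, 0, 0.5, 0, 0.5, -3.6, 0, 0.5, 0, 0.62, -4.4, 0, 1, 0, 0.72, -5.2, 0, 1, 0])

```text
clock: 5.2
tool_pos: [0.4295, 0.1049, 0.0366]
orientation: [180.0, -0.0, -173.4]
force: [0.6, 1.9, -3.1]
opening: 0.0195
gripper_force: 30.0
```

```bash
python3 -c "
from h import *
go((.428,-.164,.037,-173.96))"
```

```text
now [0.4295 0.1049 0.0366] [ 1.800e+02 -1.000e-02 -1.734e+02] t 5.2
(0.428, -0.164, 0.037, -173.96) -> [ 0.0324 -0.2669 -0.0004] turn 0.56 len 0.269
```

To row units: -0.267 m is -5.34, -0.255 m is -5.1.

>>> drive_effector(offsets=[0.1, -0.8, 0, 0.5, 0, 0.2, -1.6, 0, 0.5, 0, 0.28, -2.4, 0, 0.5, 0, 0.38, -3.2, 0, 0.5, 0, 0.48, -4, 0, 0.5, 0, 0.58, -4.7, 0, 0.5, 0, 0.62, -5.1, 0, 0.5, 0, 0.64, -5.34, 0, 0.5, 0])

```text
clock: 6.2
tool_pos: [0.4278, -0.1632, 0.0364]
orientation: [180.0, -0.1, -174.0]
force: [-0.3, 1.8, -0.7]
opening: 0.0197
gripper_force: 30.0
```

```bash
python3 - <<'E'
from h import *
from plant import ctrl
go((.428,-.164,.037,-173.96))
s=ctrl.snapshot("top"); cv2.imwrite("pics/top1.png",s["frame"][:,:,::-1]); np.savez("pics/top1.npz",**s)
o=ctrl.get_obs()
cv2.imwrite("pics/c2.png",cv2.resize(s["frame"][90:300,230:480,::-1],None,fx=2.8,fy=2.8))
E
```

```text
now [ 0.4278 -0.1632  0.0364] [ 1.7999e+02 -5.0000e-02 -1.7399e+02] t 6.2
(0.428, -0.164, 0.037, -173.96) -> [-0.0001 -0.0009 -0.0006] turn -0.03 len 0.001
```

View pics/c2.png

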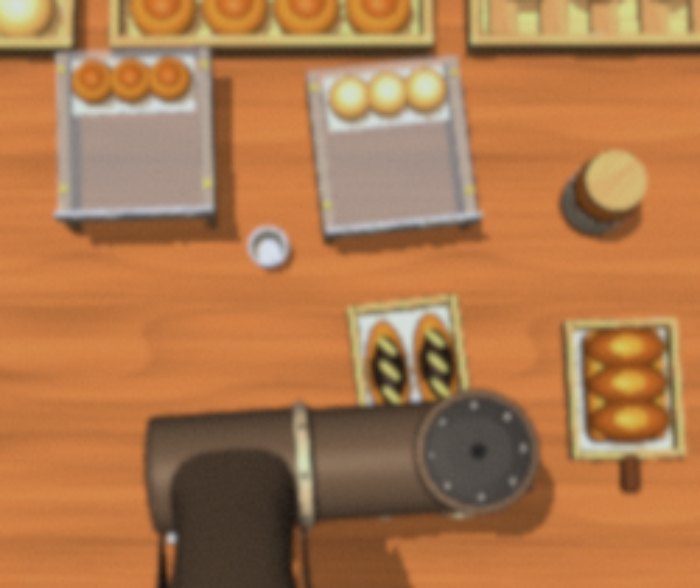

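The tray is in front of the low bridge, with its rear edge at crop (348,308)–(457,294). I'll check it against the bridge axis.

```bash
python3 - <<'E'
from h import *
s=dict(np.load("pics/top1.npz"))
px=np.array([[348,308],[457,294],[361,398],[468,383]])/2.8+[230,90]
w=ray(s,px,.03)[:,:2]
for yaw in (6.04,):
    a=np.radians(yaw); B=np.array([[np.cos(a),np.sin(a)],[-np.sin(a),np.cos(a)]])
    print(((w-[.769,-.1276])@B.T).round(4))
# bridge cheeks feet check: front rail top corners, z=.102
print((ray(s,np.array([[325,234],[480,214]])/2.8+[230,90],.102)[:,:2]-[.769,-.1276])@B.T)
a=np.radians(6.04)
go((.769-.133*np.cos(a)-.05*np.cos(a),-.1276-.183*np.sin(a),.0365,-173.96))
E
```

```text
[[-0.1665  0.0621]
 [-0.1639 -0.0573]
 [-0.2653  0.0592]
 [-0.2614 -0.0572]]
[[-0.09603925  0.08150539]
 [-0.09238753 -0.08141427]]
now [ 0.428  -0.1636  0.0364] [ 1.8000e+02 -6.0000e-02 -1.7397e+02] t 6.25
(np.float64(0.5870158918562014), np.float64(-0.14685576233510914), 0.0365, -173.96) -> [-1.598e-01 -1.000e-04 -2.000e-04] turn -0.01 len 0.16
```

>>> drive_effector(offsets=[-0.2, 0, 0, 0, 0, -0.6, 0, 0, 0, 0, -1, 0, 0, 0, 0, -1.4, 0, 0, 0, 0, -1.8, 0, 0, 0, 0, -2, 0, 0, 0, 0, -2, 0, 0, 0, 0.05, -2, 0, 0, 0, 0.05])

```text
clock: 7.25
tool_pos: [0.5287, -0.1509, 0.0366]
orientation: [180.0, 0.0, -173.9]
force: [0.8, -0.2, -0.9]
opening: 0.0345
gripper_force: 0.0
```

>>> drive_effector(offsets=[0, 0, 0, 0, 0.05, 0, 0, 0, 0, 0.05])

```text
clock: 7.5
tool_pos: [0.5286, -0.1512, 0.0367]
orientation: [180.0, 0.0, -173.9]
force: [-0.0, 0.1, -0.2]
opening: 0.0489
gripper_force: 0.0
```

>>> drive_effector(offsets=[0.4, 0, 0, 0, 0.05, 1.6, 0, 0, 0, 0.05])

```text
clock: 7.75
tool_pos: [0.4507, -0.1596, 0.0365]
orientation: [-180.0, 0.1, -173.8]
force: [-1.5, -0.7, 0.5]
opening: 0.0502
gripper_force: 0.0
```

>>> drive_effector(offsets=[0, 0, 0, 0, 0])

```text
clock: 7.88
tool_pos: [0.4439, -0.1601, 0.0361]
orientation: [179.9, -0.2, -174.0]
force: [-0.0, -0.6, 0.1]
opening: 0.0448
gripper_force: 0.0
```

>>> drive_effector(offsets=[0, 0, 0, 0, 0])

```text
clock: 8.0
tool_pos: [0.4497, -0.1598, 0.0371]
orientation: [-180.0, 0.1, -173.9]
force: [0.6, 0.2, 0.9]
opening: 0.0353
gripper_force: 0.0
```

>>> drive_effector(offsets=[0, 0, 0, 0, 0, 0, 0, 0, 0, 0, 0, 0, 0, 0, 0])

```text
clock: 8.38
tool_pos: [0.4494, -0.1597, 0.0364]
orientation: [180.0, -0.0, -173.9]
force: [0.1, -0.5, -1.4]
opening: 0.0058
gripper_force: 0.0
```

To row units: -0.058 m is -1.16, -0.03 m is -0.6.

>>> drive_effector(offsets=[-0.6, 0, 0, 0, 0, -1.16, 0, 0, 0, 0, -1.16, 0, 0, 0, 0])

```text
clock: 8.75
tool_pos: [0.5087, -0.1533, 0.0363]
orientation: [-180.0, 0.0, -173.9]
force: [0.1, -0.5, 0.3]
opening: 0.0004
gripper_force: 0.0
```

```bash
python3 -c "
from h import *
a=np.radians(6.04)
x=lambda b:(.769+b*np.cos(a),-.1276+b*np.sin(a)+.001,.0365,-173.96)
go(x(-.147))"
```

```text
now [ 0.5087 -0.1533  0.0363] [-1.7998e+02  4.0000e-02 -1.7385e+02] t 8.75
(np.float64(0.6228160442779322), np.float64(-0.14206774351508766), 0.0365, -173.96) -> [-1.147e-01 -1.000e-03 -1.000e-04] turn 0.11 len 0.115
```

To row units: -0.115 m is -2.3, -0.053 m is -1.06.

>>> drive_effector(offsets=[-0.3, 0, 0, 0, 0, -1.06, 0, 0, 0, 0, -2.3, -0.02, 0, 0, 0, -2.1, -0.02, 0, 0, 0])

```text
clock: 9.25
tool_pos: [0.6152, -0.1431, 0.0358]
orientation: [-180.0, 0.1, -173.8]
force: [-0.9, 0.1, -0.8]
opening: 0.0004
gripper_force: 0.0
```

>>> drive_effector(offsets=[0.8, 0, 0, 0, 0, 1.6, 0, 0, 0, 0, 1.6, 0, -1.2, 0, 0, 1.6, 0, -2.4, 0, 0, 1.6, 0, -3.6, 0, 0.088, 1.6, -1.2, -3.6, 0, 0.088, 1.6, -2.4, -3.6, 0, 0.088, 1.6, -3.6, -3.6, 0, 0.088])

```text
clock: 10.25
tool_pos: [0.5501, -0.3322, 0.2168]
orientation: [180.0, 0.0, -173.9]
force: [2.3, 0.5, 0.5]
opening: 0.0351
gripper_force: 0.0
```

```bash
python3 - <<'E'
from h import *
from plant import ctrl
go((.40,-.378,.2,180))
s=ctrl.snapshot("top"); np.savez("pics/top2.npz",**s)
cv2.imwrite("pics/c3.png",cv2.resize(s["frame"][90:270,230:480,::-1],None,fx=3.1,fy=3.1,interpolation=2))
E
```

```text
now [ 0.5501 -0.3322  0.2168] [ 1.7999e+02  3.0000e-02 -1.7386e+02] t 10.25
(0.4, -0.378, 0.2, 180) -> [ 0.1541 -0.0295  0.0168] turn 6.14 len 0.158
```

View pics/c3.png

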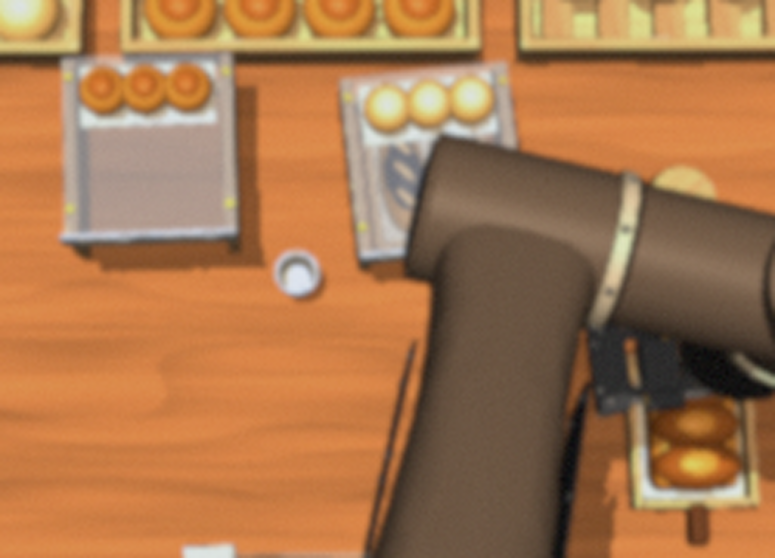

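The arm hides the pull of the shoved tray, though a roll is visible under the glass at (403,185). I'll move over the loaf pull and look from there.

The rows are not in the units I measure in: shifts go in units of 50 mm. I convert before sending: 0.152 m is 3.04, 0.12 m is 2.4.

>>> drive_effector(offsets=[1.2, -0.24, 0, 2, 0.088, 2.4, -0.48, 0, 4, 0.088, 3.04, -0.6, 0, 6.1, 0.088, 3.04, -0.6, 0, 6.1, 0.088, 3.04, -0.6, 0, 6.1, 0.088])

```text
clock: 10.92
tool_pos: [0.4028, -0.3767, 0.2167]
orientation: [-180.0, 0.0, -180.0]
force: [0.9, 0.4, -0.5]
opening: 0.086
gripper_force: 0.0
```

```bash
python3 - <<'E'
from h import *
from plant import ctrl
s=ctrl.snapshot("wrist"); o=ctrl.get_obs(); s=dict(s,p=o["tool_pos"],e=o["orientation"]); np.savez("pics/w2.npz",**s)
t=ctrl.snapshot("top"); np.savez("pics/top3.npz",**t); d=ctrl.snapshot("side"); np.savez("pics/side3.npz",**d)
a=cv2.resize(t["frame"][130:220,320:420],(400,360),interpolation=2); b=cv2.resize(d["frame"][140:240,230:330],(360,360),interpolation=2)
cv2.imwrite("pics/c4.png",np.vstack([np.hstack([a,b]),cv2.resize(s["frame"][130:230,210:420],(760,362))[:236]])[:,:,::-1])
try: print(*pull(s,(300,345,140,208)),sep='\n')
except Exception as e: print(e)
print(o["tool_pos"],o["orientation"])
E
```

```text
[300 176]
[344 207]
[[ 0.39574348 -0.37682658  0.036     ]
 [ 0.42729105 -0.37683883  0.036     ]
 [ 0.40979803 -0.3980842   0.036     ]
 [ 0.40981163 -0.35453668  0.036     ]]
[ 0.40322827 -0.37664496  0.216538  ] [ 1.79999960e+02  1.20807500e-02 -1.79970074e+02]
```

View pics/c4.png

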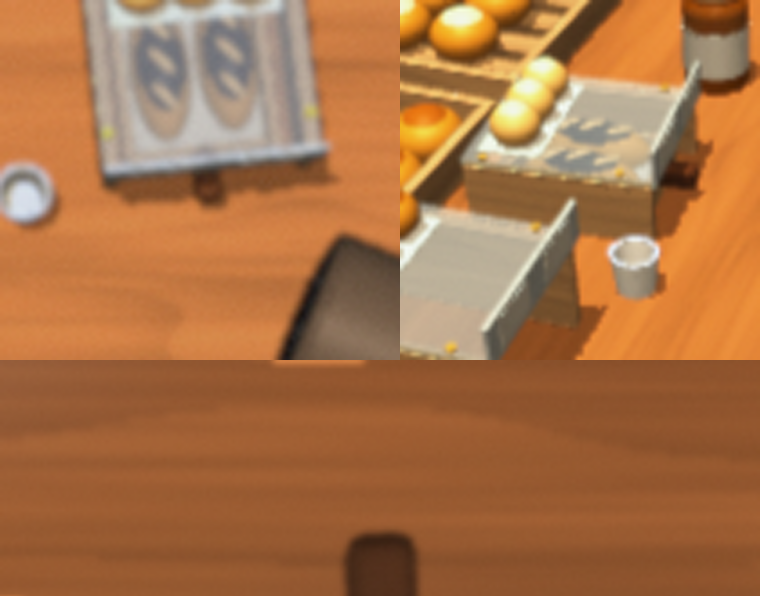

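In the top crop the roll tray's pull sticks out just past the ticket rail at (209,190), and both rolls are in place, so the tray is close to home. I'll confirm by pushing it with the held loaf tray. The loaf pull is centred under the gripper, at wrist-crop columns 347–416. Gripping it now.

>>> drive_effector(offsets=[0.04, -0.06, 1.2, 0, 0.088, 0.04, -0.06, 2.4, 0, 0.088, 0.04, -0.06, 3.2, 0, 0.088, 0.04, -0.06, 3.49, 0, 0.088, 0.04, -0.06, 3.49, 0, 0, 0.04, -0.06, 3.49, 0, 0, 0.04, -0.06, 3.49, 0, 0, 0.04, -0.06, 3.49, 0, 0])

```text
clock: 12.08
tool_pos: [0.4014, -0.3801, 0.0431]
orientation: [-180.0, 0.1, -180.0]
force: [0.0, 0.8, -0.3]
opening: 0.0532
gripper_force: 0.0
```

>>> drive_effector(offsets=[0, 0, 0, 0, 0, 0, 0, 0, 0, 0, 0, 0, 0, 0, 0, 0, 0, 0, 0, 0, 0, 0, 0, 0, 0])

```text
clock: 12.7
tool_pos: [0.4009, -0.3801, 0.0422]
orientation: [-180.0, 0.0, -180.0]
force: [-2.2, -2.5, 1.4]
opening: 0.0198
gripper_force: 30.0
```

```bash
python3 - <<'E'
from h import *
t=dict(np.load("pics/top3.npz")); a=np.radians(6.04); B=np.array([[np.cos(a),np.sin(a)],[-np.sin(a),np.cos(a)]])
for p,z in (((209,199),.036),((209,203),.014),((104,182),.064),((328,155),.064)):
    w=ray(t,np.array(p)/4+[320,130],z)[0]; print(p,w.round(4),(B@(w[:2]-[.769,-.1276])).round(4))
b=lambda x:(.769+x*np.cos(a),-.1276+x*np.sin(a)+.001,.042,-173.96)
go(b(-.34),b(-.29))
E
```

```text
(209, 199) [ 0.6582 -0.1383  0.036 ] [-0.1113  0.0011]
(209, 203) [ 0.659  -0.1401  0.014 ] [-0.1107 -0.0008]
(104, 182) [ 0.6663 -0.0576  0.064 ] [-0.0948  0.0804]
(328, 155) [ 0.6864 -0.2253  0.064 ] [-0.0924 -0.0884]
now [ 0.4009 -0.3801  0.0422] [-179.99    0.   -180.  ] t 12.7
(np.float64(0.4308874493503195), np.float64(-0.16237573330020277), 0.042, -173.96) -> [-3.000e-02  2.177e-01  1.000e-04] turn -6.04 len 0.22
(np.float64(0.4806098832693902), np.float64(-0.15711459605017294), 0.042, -173.96) -> [-7.97e-02  2.23e-01  1.00e-04] turn -6.04 len 0.237
```

To row units: 0.218 m is 4.36, 0.212 m is 4.24.

>>> drive_effector(offsets=[-0.04, 0.24, 0, -0.5, 0, -0.12, 0.8, 0, -1, 0, -0.22, 1.6, 0, -2, 0, -0.34, 2.4, 0, -3.5, 0, -0.44, 3.2, 0, -5, 0, -0.54, 3.9, 0, -6, 0, -0.6, 4.24, 0, -6, 0, -0.6, 4.36, 0, -6, 0])

```text
clock: 13.7
tool_pos: [0.4309, -0.161, 0.0421]
orientation: [180.0, -0.0, -173.9]
force: [-0.2, -4.5, 0.6]
opening: 0.0199
gripper_force: 30.2
```

>>> drive_effector(offsets=[-0.2, 0, 0, 0, 0, -0.6, 0, 0, 0, 0, -0.6, 0, 0, 0, 0])

```text
clock: 14.08
tool_pos: [0.46, -0.1593, 0.0418]
orientation: [180.0, -0.1, -174.0]
force: [-2.1, -0.9, 3.5]
opening: 0.0197
gripper_force: 30.0
```

>>> drive_effector(offsets=[-0.1, 0, 0, 0, 0, -0.2, 0, 0, 0, 0])

```text
clock: 14.32
tool_pos: [0.4633, -0.159, 0.0417]
orientation: [180.0, -0.7, -174.1]
force: [-20.0, -2.2, 26.1]
opening: 0.0196
gripper_force: 30.1
```

>>> drive_effector(offsets=[-0.04, 0, 0, 0, 0, -0.08, 0, 0, 0, 0])

```text
clock: 14.58
tool_pos: [0.4703, -0.1582, 0.0417]
orientation: [180.0, -0.4, -174.1]
force: [-15.4, -2.3, 17.9]
opening: 0.0198
gripper_force: 30.1
```

>>> drive_effector(offsets=[-0.04, 0, 0, 0, 0, -0.04, 0, 0, 0, 0])

```text
clock: 14.82
tool_pos: [0.4722, -0.158, 0.0417]
orientation: [180.0, -0.4, -174.1]
force: [-11.9, -0.9, 16.3]
opening: 0.0195
gripper_force: 30.0
```

```bash
python3 -c "
from h import *
a=np.radians(6.04)
o=(.769-.294*np.cos(a),-.1276-.294*np.sin(a)+.001,.042,-173.96)
go(o)"
```

```text
now [ 0.4722 -0.158   0.0417] [ 179.97   -0.44 -174.08] t 14.825
(np.float64(0.47663208855586453), np.float64(-0.15753548703017534), 0.042, -173.96) -> [-0.0045  0.     -0.0003] turn -0.12 len 0.004
```

Force rose at about tool x = 0.462, earlier than I expected. I'll look before doing anything else.

```bash
python3 - <<'E'
from h import *
from plant import ctrl
t=ctrl.snapshot("top"); np.savez("pics/top4.npz",**t); d=ctrl.snapshot("side"); np.savez("pics/side4.npz",**d)
a=cv2.resize(t["frame"][130:250,320:420],(400,480),interpolation=2); b=cv2.resize(d["frame"][130:250,230:330],(400,480),interpolation=2)
cv2.imwrite("pics/c5.png",np.hstack([a,b])[:,:,::-1])
E
```

```text
(no output)
```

View pics/c5.png

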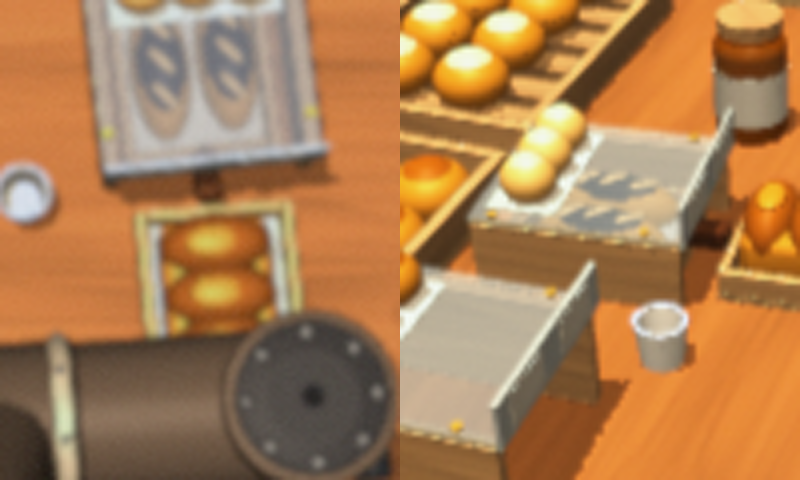

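```bash
python3 - <<'E'
from h import *
from plant import ctrl
a=np.radians(6.04); B=np.array([[np.cos(a),np.sin(a)],[-np.sin(a),np.cos(a)]])
br=lambda w:(B@(np.asarray(w)[:2]-[.769,-.1276])).round(4)
t3=dict(np.load("pics/top3.npz"));t=dict(np.load("pics/top4.npz"))
for p in ((136,213),(294,202)): print('rear corner',br(ray(t,np.array(p)/4+[320,130],.03)[0]))
# shift of roll region seen through the glass between top3 and top4 (px; 1px ~ 3.7 mm)
g=lambda s:cv2.cvtColor(s["frame"],cv2.COLOR_RGB2GRAY)[136:165,350:392].astype(np.float32)
print('shift',cv2.phaseCorrelate(g(t3),g(t),cv2.createHanningWindow((42,29),cv2.CV_32F)))
g=lambda s:cv2.cvtColor(s["frame"],cv2.COLOR_RGB2GRAY)[174:180,362:382].mean(0).round()
print(g(t3),g(t))
p=ctrl.get_obs(); print('tool',br(p["tool_pos"]),p["orientation"],p["force"],p["moment"])
# loaf top z over tray from side/top
P=cloud(t); Q=P[185:215,355:395].reshape(-1,3); print('loaf z',np.percentile(Q[:,2],[50,90,99]).round(3))
E
```

```text
rear corner [-0.1151  0.0571]
rear corner [-0.1196 -0.0637]
shift ((0.523825596557618, -0.20535301184269983), 0.9327942869398329)
[ 91.  90.  90.  92.  93.  89.  73.  59.  59.  61.  61.  60.  62.  72.
  87.  97. 102. 101. 104. 107.] [ 90.  90.  90.  91.  92.  88.  73.  60.  61.  61.  61.  61.  61.  72.
  86.  98. 101. 103. 105. 109.]
tool [-0.2984  0.001 ] [ 179.9706226    -0.4367305  -174.07391837] [-12.75651445  -1.04721898  15.55270802] [-0.57315411  4.79586117 -0.00754591]
loaf z [0.066 0.084 0.458]
```

The roll tray stayed put against a 15 N push (shift of about 0 px, pull end at −0.111), so it is home. Now the loaf tray goes across to the high bridge.

To row units: 0.01 m is 0.2, 0.044 m is 0.88.

>>> drive_effector(offsets=[0.2, 0, 0, 0, 0, 0.6, 0, 0, 0, 0, 0.88, 0, 0, 0, 0, 0.88, 0, 0, 0, 0])

```text
clock: 15.42
tool_pos: [0.4311, -0.1619, 0.0418]
orientation: [180.0, -0.1, -174.0]
force: [-1.8, -0.2, -2.1]
opening: 0.0195
gripper_force: 30.0
```

```bash
python3 -c "
from h import *
go((.427,0,.042,-178.14),(.429,.1353,.042,-178.14))"
```

```text
now [ 0.4311 -0.1619  0.0418] [ 1.7998e+02 -1.1000e-01 -1.7404e+02] t 15.425
(0.427, 0, 0.042, -178.14) -> [-1.270e-02  1.614e-01 -1.000e-04] turn 4.1 len 0.162
(0.429, 0.1353, 0.042, -178.14) -> [-2.880e-02  2.958e-01 -1.000e-04] turn 4.1 len 0.297
```

To row units: 0.27 m is 5.4, 0.24 m is 4.8.

>>> drive_effector(offsets=[-0.02, 0.24, 0, 1, 0, -0.06, 0.9, 0, 2, 0, -0.14, 1.7, 0, 3, 0, -0.22, 2.5, 0, 4, 0, -0.26, 3.3, 0, 4.1, 0, -0.36, 4.1, 0, 4.1, 0, -0.44, 4.8, 0, 4.1, 0, -0.52, 5.4, 0, 4.1, 0])

```text
clock: 16.42
tool_pos: [0.4303, 0.1108, 0.0419]
orientation: [-180.0, -0.0, -178.1]
force: [1.3, -3.1, -3.3]
opening: 0.0194
gripper_force: 30.4
```

>>> drive_effector(offsets=[-0.04, 0.3, 0, 0, 0, -0.06, 0.52, 0, 0, 0, -0.06, 0.52, 0, 0, 0])

```text
clock: 16.8
tool_pos: [0.4329, 0.1359, 0.042]
orientation: [180.0, 0.0, -178.1]
force: [1.8, -0.1, -3.4]
opening: 0.0198
gripper_force: 30.0
```

```bash
python3 - <<'E'
from h import *
from plant import ctrl
go((.429,.1353,.042,-178.14))
t=ctrl.snapshot("top"); np.savez("pics/top5.npz",**t)
cv2.imwrite("pics/c6.png",cv2.resize(t["frame"][90:240,220:350,::-1],(520,600),interpolation=2))
E
```

```text
now [0.4329 0.1359 0.042 ] [ 1.7999e+02  1.0000e-02 -1.7807e+02] t 16.8
(0.429, 0.1353, 0.042, -178.14) -> [ 0.004  -0.0005 -0.    ] turn 0.07 len 0.004
```

View pics/c6.png

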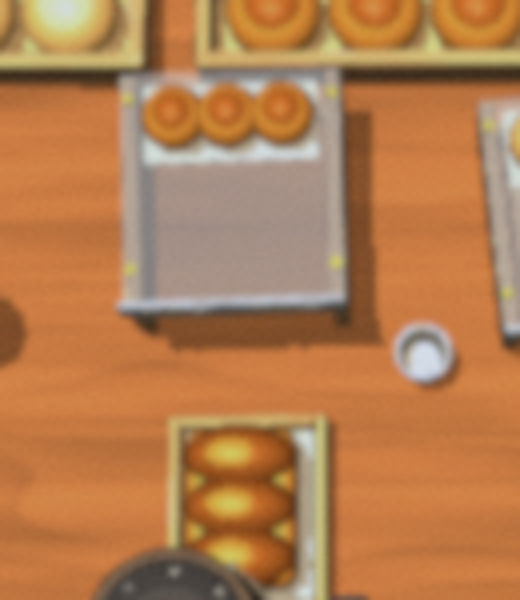

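The loaf tray is in front of the high bridge with its rear corners at (168,419) and (329,415). Checking alignment.

```bash
python3 - <<'E'
from h import *
from plant import ctrl
a=np.radians(1.86); B=np.array([[np.cos(a),np.sin(a)],[-np.sin(a),np.cos(a)]])
br=lambda w:(B@(np.asarray(w)[:2]-[.777,.1466])).round(4)
t=dict(np.load("pics/top5.npz"))
for n,p,z in (('rearL',(168,419),.03),('rearR',(329,415),.03),('sideL',(170,520),.03),('sideR',(328,580),.03),('railL',(118,308),.09),('railR',(347,302),.09),('railtopL',(118,302),.128),('railtopR',(347,295),.128)): print(n,br(ray(t,np.array(p)/4+[220,90],z)[0]))
# shelf rail line and glass sides from this view's depth
P=cloud(t); m=biggest(roi(240,315,100,180)&(P[...,2]>.08)&(P[...,2]<.16)); print(rect(P[m])); q=P[m&(P[...,2]>.108)&(P[...,0]<.72)]; print('rail',br(q.mean(0)))
o=ctrl.get_obs(); print('tool',br(o["tool_pos"]))
E
```

```text
rearL [-0.1617  0.057 ]
rearR [-0.1629 -0.0662]
sideL [-0.2393  0.0567]
sideR [-0.2888 -0.0621]
railL [-0.0866  0.0847]
railR [-0.088  -0.0848]
railtopL [-0.0901  0.0787]
railtopR [-0.0909 -0.0866]
(array([0.77421729, 0.14618604]), (189.54661560058594, 164.29922485351562), 1.3904041051864624)
rail [-0.0938 -0.001 ]
tool [-3.443e-01  1.000e-04]
```

>>> drive_effector(offsets=[-0.2, 0, 0, 0, 0, -0.6, 0.02, 0, 0, 0, -1, 0.04, 0, 0, 0, -1.4, 0.04, 0, 0, 0, -1.8, 0.04, 0, 0, 0, -1.94, 0.04, 0, 0, 0, -1.94, 0.04, 0, 0, 0.05, -1.94, 0.04, 0, 0, 0.05])

```text
clock: 17.85
tool_pos: [0.5297, 0.1409, 0.0425]
orientation: [180.0, 0.1, -178.1]
force: [-0.9, -0.5, -0.5]
opening: 0.0341
gripper_force: 0.0
```

>>> drive_effector(offsets=[0, 0, 0, 0, 0.05, 0, 0, 0, 0, 0.05])

```text
clock: 18.1
tool_pos: [0.5295, 0.1411, 0.0424]
orientation: [180.0, 0.0, -178.1]
force: [0.3, -0.1, -0.3]
opening: 0.0489
gripper_force: 0.0
```

>>> drive_effector(offsets=[0.4, 0, 0, 0, 0.05, 0.8, 0, 0, 0, 0.05, 1, 0, 0.1, 0, 0, 1, 0, 0.1, 0, 0, 1, 0, 0.1, 0, 0, 1, 0, 0.1, 0, 0, 1, 0, 0.1, 0, 0, 1, 0, 0.1, 0, 0])

```text
clock: 19.1
tool_pos: [0.4797, 0.1392, 0.037]
orientation: [-180.0, -0.0, -178.1]
force: [0.3, 0.3, 0.2]
opening: 0.0011
gripper_force: 0.0
```

```bash
python3 - <<'E'
from h import *
from plant import ctrl
a=np.radians(1.86)
x=lambda b:(.777+b*np.cos(a),.1466+b*np.sin(a),.037,-178.14)
go(x(-.272),x(-.147))
t=ctrl.snapshot("top"); np.savez("pics/top6.npz",**t)
E
```

```text
now [0.4797 0.1392 0.037 ] [-180.     -0.   -178.11] t 19.1
(np.float64(0.5051433116154056), np.float64(0.13777158108370693), 0.037, -178.14) -> [-0.0254 -0.0022  0.    ] turn 0.03 len 0.026
(np.float64(0.6300774514980317), np.float64(0.1418287588945034), 0.037, -178.14) -> [-0.1504 -0.0023 -0.    ] turn 0.03 len 0.15
```

To row units: -0.034 m is -0.68, -0.02 m is -0.4.

>>> drive_effector(offsets=[-0.4, 0, 0, 0, 0, -0.68, 0, 0, 0, 0, -0.68, 0, 0, 0, 0])

```text
clock: 19.52
tool_pos: [0.5143, 0.1404, 0.0369]
orientation: [180.0, 0.0, -178.1]
force: [-0.2, -0.8, -0.6]
opening: 0.0006
gripper_force: 0.0
```

>>> drive_effector(offsets=[-0.34, 0, 0, 0, 0, -1.1, 0, 0, 0, 0, -2.34, -0.02, 0, 0, 0, -2.14, -0.02, 0, 0, 0])

```text
clock: 20.02
tool_pos: [0.6243, 0.143, 0.036]
orientation: [-180.0, 0.1, -178.2]
force: [-1.7, 1.0, -0.5]
opening: 0.0001
gripper_force: 0.0
```

>>> drive_effector(offsets=[0.8, 0, 0, 0, 0, 1.6, 0, 0, 0, 0, 1.6, 0, -1.2, 0, 0, 1.6, 0, -2.4, 0, 0, 1.6, 0, -3.6, 0, 0, 1.6, -1.2, -3.6, 0, 0, 1.6, -2.4, -3.6, 0, 0, 1.6, -3.6, -3.6, 0, 0])

```text
clock: 21.02
tool_pos: [0.5456, -0.041, 0.2173]
orientation: [180.0, 0.0, -178.0]
force: [1.7, 0.8, -0.7]
opening: 0.0002
gripper_force: 0.0
```

>>> drive_effector(offsets=[0, -1.2, 0, 0, 0, 0, -2.4, 0, 0, 0, 0, -3.6, 0, 0, 0, 0, -4.8, 0, 0, 0, 0, -4.8, 0, 0, 0, 0, -4.8, 0, 0, 0])

```text
clock: 21.78
tool_pos: [0.5536, -0.2794, 0.2166]
orientation: [180.0, -0.0, -178.2]
force: [-0.3, 0.5, -0.4]
opening: 0.0004
gripper_force: 0.0
```

```bash
python3 - <<'E'
from h import *
from plant import ctrl
t=ctrl.snapshot("top"); np.savez("pics/top7.npz",**t); d=ctrl.snapshot("side"); np.savez("pics/side7.npz",**d)
a=cv2.resize(t["frame"][100:200,235:415],(792,440),interpolation=2)[:300]
a=cv2.resize(t["frame"][100:190,240:410],(680,360),interpolation=2)
b=cv2.resize(d["frame"][140:270,190:330],(258,240),interpolation=2)
c=np.zeros((600,680,3),np.uint8); c[:360]=a; c[360:,:258]=b
cv2.imwrite("pics/c7.png",c[:,:,::-1])
E
```

```text
(no output)
```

View pics/c7.png

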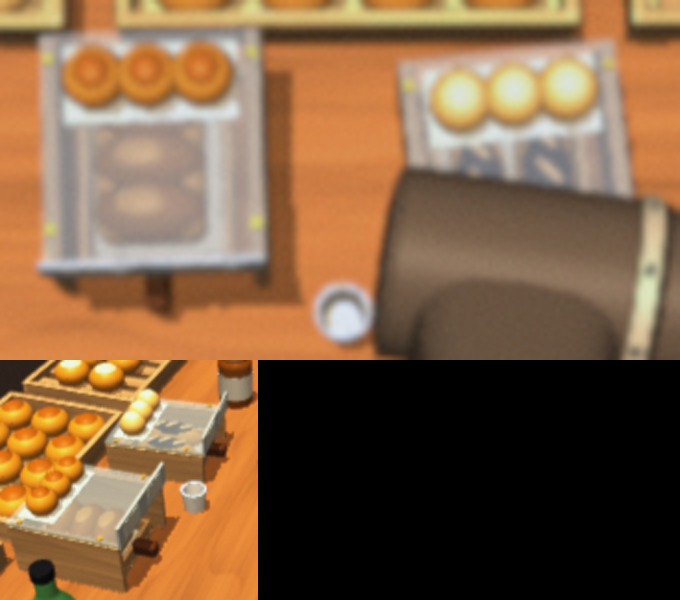

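The loaf is inside the tray under the glass, with its pull end at (158,311). Measuring how far home it is.

```bash
python3 - <<'E'
from h import *
def B(a,o): a=np.radians(a); M=np.array([[np.cos(a),np.sin(a)],[-np.sin(a),np.cos(a)]]); return lambda w:(M@(w[:2]-o)).round(4)
hi=B(1.86,[.777,.1466]); lo=B(6.04,[.769,-.1276])
t=dict(np.load("pics/top7.npz")); t3=dict(np.load("pics/top3.npz")); g=lambda s,c:cv2.cvtColor(s["frame"],cv2.COLOR_RGB2GRAY)[168:186,c-1:c+2].mean(1)
for s,c,f in ((t,279,hi),(t3,372,lo)):
    p=g(s,c); print(p.round())
    for k in range(4,17):
        if p[k-1]<75<=p[k] : 
            v=168+k-1+(75-p[k-1])/(p[k]-p[k-1]); print('edge row',v,'top edge',f(ray(s,[c,v],.036)[0]),'foot',f(ray(s,[c,v],.014)[0]))
# side view pull tips: crop (157,547) -> full, nearest end
d=dict(np.load("pics/side7.npz")); s=258/140
P=cloud(d); 
for (u0,u1,v0,v1),f in (((262,282,225,246),hi),((298,322,178,192),lo)):
    hs=cv2.cvtColor(d["frame"],cv2.COLOR_RGB2GRAY); m=roi(u0,u1,v0,v1)&(P[...,2]>.02)&(P[...,2]<.045)&(hs<75)
    w=P[m]; b=np.array([f(x) for x in w]); print(m.sum(),np.percentile(b[:,0],[0,5,25,50,95]).round(4),np.median(b[:,1]))
E
```

```text
[ 65.  53.  49.  48.  48.  52.  63.  70.  67.  70.  93. 121. 141. 150.
 152. 151. 148. 147.]
edge row 177.22857142857143 top edge [-0.1103  0.0033] foot [-0.1062  0.0054]
[161. 167. 146. 100.  65.  51.  50.  54.  64.  71.  67.  59.  68.  95.
 124. 141. 148. 145.]
edge row 180.26829268292684 top edge [-0.1128  0.002 ] foot [-0.1092 -0.0002]
124 [-0.1092 -0.1078 -0.0995 -0.0885 -0.0719] 0.00785
61 [-0.1096 -0.1086 -0.1032 -0.0934 -0.0796] 0.0089
```

Both pull ends sit where a fully home tray would put them: −0.110 for the loaf tray and −0.113 for the push-confirmed roll tray. The arm is clear, so I'm handing in.

>>> drive_effector(offsets=[0, 0, 0, 0, 0, 0, 0, 0, 0, 0], lines="1,2")

```text
clock: 22.12
tool_pos: [0.5548, -0.2786, 0.2174]
```

```bash
python3 -c "
from plant import ctrl
print(ctrl.close_job())"
```

```text
the job is handed in; nothing more can be done
None
```

I handed the job in at about 22 s of the 72 s limit, with the loaf tray under the high bridge and the roll tray under the low one; both measure fully home (the roll tray held against a push of up to 20 N, the loaf tray judged from camera images only), the bread is still in its trays and no judging result was returned.

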